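# Unlock the column deck, nudge the holders onto its pins, lock it

## Task

The column deck is locked: first pull the locking lever beside its lanes fully over towards the robot to unlock it. Then load every column holder lying on the bench into the deck, one to a lane, any lane: turn it nose first (nose away from the robot), set it down in the lane and nudge it forward under the cross bar until its hole drops over the lane's pin and it lies flat on the lane floor. Only when all the holders are home, push the lever fully back over, away from the robot, to lock the deck again.

Things in the scene. Friction and masses are not known exactly. Their poses are not given: they have to be found in the camera images.
- deck: the column deck, fixed to the bench: an aluminium slab 200 x 365 mm, 10 mm thick, with four parallel lanes. Origin on the bench under the middle of the lanes; x points along the lanes, away from the robot; y across them; z up. The lane floor is the slab's top, 10 mm above the bench; its front edge is at x = -100 mm. Lanes are centred at y = +102, +34, -34, -102 mm
- bar (a point): middle of the fixed black cross bar (axes as the deck's), at x = +67 mm in the deck's frame. It spans all lanes, 14 mm thick in x, its underside 34 mm and its top 44 mm above the lane floor. It keeps a holder from being lowered straight onto its pin: holders are slid in under it
- pin1 (a point): foot of the fixed steel pin of lane 1 (lane 1 is at the deck's +y side), on the lane floor, at x = +50 mm in the deck's frame; axes as the deck's. Pin 10 mm across, 8 mm high, round top. The lane is 52 mm wide between grey rails, 16 mm wide and 8 mm high, that run from x = -57 mm (rounded ends) to +96 mm in the deck's frame
- pin2 (a point): foot of the fixed steel pin of lane 2 (lane 1 is at the deck's +y side), on the lane floor, at x = +50 mm in the deck's frame; axes as the deck's. Pin 10 mm across, 8 mm high, round top. The lane is 52 mm wide between grey rails, 16 mm wide and 8 mm high, that run from x = -57 mm (rounded ends) to +96 mm in the deck's frame
- pin3 (a point): foot of the fixed steel pin of lane 3 (lane 1 is at the deck's +y side), on the lane floor, at x = +50 mm in the deck's frame; axes as the deck's. Pin 10 mm across, 8 mm high, round top. The lane is 52 mm wide between grey rails, 16 mm wide and 8 mm high, that run from x = -57 mm (rounded ends) to +96 mm in the deck's frame
- pin4 (a point): foot of the fixed steel pin of lane 4 (lane 1 is at the deck's +y side), on the lane floor, at x = +50 mm in the deck's frame; axes as the deck's. Pin 10 mm across, 8 mm high, round top. The lane is 52 mm wide between grey rails, 16 mm wide and 8 mm high, that run from x = -57 mm (rounded ends) to +96 mm in the deck's frame
- holder1_rib (a point): holder 1 (3 or 4 alike; an absent one has no pose), 0.13 to 0.25 kg: middle of its upright grip rib (black, 44 long, 12 thick, a steel column along its top), 38 mm above the underside; the rib stands from 20 to 56 mm. White base 115 x 44 x 20 mm. x points to the nose, y across base and rib, z up. Tail face 35.5 mm behind this point, nose tip 79.5 mm ahead
- holder1_hole (a point): through hole of holder 1, 18 mm long (x) by 22 mm wide, at the underside, 39.5 mm ahead of the rib's middle, 40 mm behind the nose tip; same axes. The last 24 mm of the nose are bevelled underneath, rising to 11 mm, so that when pushed it rides up over a pin. This point is on the lane floor when home, up to 8 mm higher while riding on the pin
- holder2_rib (a point): holder 2 (3 or 4 alike; an absent one has no pose), 0.13 to 0.25 kg: middle of its upright grip rib (black, 44 long, 12 thick, a steel column along its top), 38 mm above the underside; the rib stands from 20 to 56 mm. White base 115 x 44 x 20 mm. x points to the nose, y across base and rib, z up. Tail face 35.5 mm behind this point, nose tip 79.5 mm ahead
- holder2_hole (a point): through hole of holder 2, 18 mm long (x) by 22 mm wide, at the underside, 39.5 mm ahead of the rib's middle, 40 mm behind the nose tip; same axes. The last 24 mm of the nose are bevelled underneath, rising to 11 mm, so that when pushed it rides up over a pin. This point is on the lane floor when home, up to 8 mm higher while riding on the pin
- holder3_rib (a point): holder 3 (3 or 4 alike; an absent one has no pose), 0.13 to 0.25 kg: middle of its upright grip rib (black, 44 long, 12 thick, a steel column along its top), 38 mm above the underside; the rib stands from 20 to 56 mm. White base 115 x 44 x 20 mm. x points to the nose, y across base and rib, z up. Tail face 35.5 mm behind this point, nose tip 79.5 mm ahead
- holder3_hole (a point): through hole of holder 3, 18 mm long (x) by 22 mm wide, at the underside, 39.5 mm ahead of the rib's middle, 40 mm behind the nose tip; same axes. The last 24 mm of the nose are bevelled underneath, rising to 11 mm, so that when pushed it rides up over a pin. This point is on the lane floor when home, up to 8 mm higher while riding on the pin
- holder4_rib (a point): holder 4 (3 or 4 alike; an absent one has no pose), 0.13 to 0.25 kg: middle of its upright grip rib (black, 44 long, 12 thick, a steel column along its top), 38 mm above the underside; the rib stands from 20 to 56 mm. White base 115 x 44 x 20 mm. x points to the nose, y across base and rib, z up. Tail face 35.5 mm behind this point, nose tip 79.5 mm ahead
- holder4_hole (a point): through hole of holder 4, 18 mm long (x) by 22 mm wide, at the underside, 39.5 mm ahead of the rib's middle, 40 mm behind the nose tip; same axes. The last 24 mm of the nose are bevelled underneath, rising to 11 mm, so that when pushed it rides up over a pin. This point is on the lane floor when home, up to 8 mm higher while riding on the pin
- lever (a joint): the deck's locking lever: 0 leaning towards the robot (unlocked), 1.0 rad fully over, away from the robot (locked); it starts locked (0.85 or more), stays where it is left and turns about the deck's y axis
- lever_tip (a point): centre of the black ball, 26 mm across, at the end of the locking lever, 80 mm from its hinge. The hinge axis runs along the deck's y at x = -62, y = -185 mm in the deck's frame, 32 mm above the bench. The ball stands 102 mm above the bench at either end of its travel and 112 mm half-way. Light: under 2 N at the ball
Not all that is in view belongs to the job. Leave any brown, purple or turquoise look-alike of the part that bears holder3_rib alone.

How it is judged:
By the outcome, as a careful person would: the job done as asked, in the order asked, and still so for the second after the job is handed in, with the robot touching nothing.
Of holder1, holder2, holder3, holder4 only 3 to 4 are there at a start; the rules pass over those that are not, and their reading is None.
At some moment in a run one of holder1, holder2, holder3, holder4 may be knocked a few centimetres aside while the robot is not near it.
Once in a run the grip may slacken for a moment while it holds something.
It also fails if it takes over 210 s, if anything falls off the work surface, if the arm or the gripper's body presses on something with over 40 N, if the wrist force passes 120 N, or if a joint passes its speed limit or range.

## Robot

A 6-joint arm with a two-finger parallel gripper is mounted at the origin on the work surface. World frame = base frame: x ahead of the robot, y to its left, z up, the work surface at z = 0. Lengths are in m, angles in degrees, forces in N, time in s.
With the tool pointing down it reaches from about 0.25 to 0.85 m from the base axis. Payload 12.5 kg.
Tool frame: the origin (TCP) lies on the centre line of the jaws, within the pads' length; the fingertips stand 11 mm ahead of it and the grasp point (between the pads) lies 8 mm behind it; z points along the fingers, y is the line along which they close (so a half turn about z gives the same grasp; the last joint's range is limited). The gripper opens to 93 mm and grips with 3 to 60 N. Pads are 15 mm wide; open, the fingers measure 128 mm over their backs; the gripper's body (75 mm by 188 mm) begins 65 mm behind the grasp point.
Start: joints at [-77.04, 20.094, 94.641, -0, 65.266, -4.847], TCP at [0.168, -0.524, 0.23] pointing down, gripper open.
Joint ranges: [-157.81, 157.81], [-45, 120.19], [0.68, 151.7], [-89.99, 269.99], [4.06, 180], [-164.3, 164.3]. Speed limits (degrees/s): [127.2, 127.2, 159.86, 180, 180, 180].

## Interface

Orientations are given as a 3x3 rotation matrix whose columns are the frame's x, y, z axes.
In Python, from cell import bot gives the robot as it stands.
- The arm moves only by the tool play_rows, never from a script. Its argument "commands" is a list of rows, each a list of 7 numbers: the shift along the tool's x, y, z in cm, then the turn, a rotation vector about the tool's x, y, z in rad, then the finger opening in cm, from 0 to 9.3. A call has 1 to 20 rows; each row shifts and turns the commanded pose from where the row before left it, along the tool's axes as they then stand; what a row does not reach is not made up. A row lasts 1/12 s, in which the tool goes at most 41.7 mm and 7.16 degrees, less where a joint would pass 70% of its speed; a pose out of reach is approached as far as the arm can. A call with a gripper value outside its range is refused whole. The fingers move at their own pace and stop on an object; "squeeze" is the grip in N (left out, the last holds). Time passes only in rows, so rows that do not move let the fingers close. It gives the time, the measured TCP pose, the force, the opening and the grip force at its end, in the units of the state.
- bot.observe(): the state, without advancing time (a new reading comes with each control period).
- bot.capture(name): name is "scene" or "top"; returns a dict with "color" (400x640x3 uint8, red, green, blue), "fx", "fy", "cx", "cy" (pixels), "k1" (the pictures are not rectified: a ray, as slopes to the right and down, at radius r is drawn at 1 + k1 r^2 times it, then the intrinsics apply), "R" (3x3) and "t" (3): a world point X has camera coordinates R X + t. Camera axes: x right, y down, z forward; pixel columns grow to the right and rows downward; lengths in m; the calibration is good to about 2 mm. A picture is of the moment at which its call begins. There is no depth.
- bot.job_done(): hands the job in; it is judged then, once.
The state is a dict: "time_s": time; "q": joint angles; "joint_vel": joint speeds; "joint_torque": joint torques, N m; "tool_pos": TCP position; "eef_rot": TCP orientation; "ft_force": force on the tool from outside, world axes, zero at the start; "moment": the same for the moment, N m; "width": opening from 0.0 (shut) to 1.0 (fully open); "grasp_force": force on a finger pad.
Only numpy, scipy, OpenCV 4.12 (cv2) and the standard library are available. Lean on these libraries where they do the work, as an engineer would, in place of code of your own. Each camera call takes 0.05 s, during which the arm holds its last target. There are 200 camera calls.

## Working session

There is one attempt and no reset: what is moved stays moved. The work goes in short steps, Python scripts to look and compute and a tool call to move; the robot and the scene stay as the last step left them, time stands still between calls to the robot, and variables do not carry over. Pictures are saved under pics/ and viewed, at most 14 in all, crops included, and the job is handed in when it is done.

Besides the shell and the picture viewer there is one more tool, called after "Request:" by a JSON object that holds its "method" and its "body", one argument or row to a line. play_rows: Moves the arm, as the interface text tells. Its arguments: {"type":"object","properties":{"commands":{"type":"array"},"squeeze":{"type":"number"}},"required":["commands"]}

```bash
ls; mkdir -p pics; cat > h.py <<'E'
import numpy as np, cv2
from cell import bot
def snap(name,fn=None):
    c=bot.capture(name)
    if fn: cv2.imwrite('pics/'+fn,cv2.cvtColor(c['color'],cv2.COLOR_RGB2BGR))
    return c
def ray(c,u,v):
    d=np.array([(u-c['cx'])/c['fx'],(v-c['cy'])/c['fy']]); s=d.copy()
    for _ in range(20): s=d/(1+c['k1']*(s@s))
    R=np.array(c['R']);t=np.array(c['t'])
    return -R.T@t, R.T@np.array([s[0],s[1],1.])
def onz(c,u,v,z):
    o,d=ray(c,u,v); return o+d*(z-o[2])/d[2]
def tri(a,b):
    (o1,d1),(o2,d2)=a,b
    s=np.linalg.lstsq(np.c_[d1,-d2],o2-o1,rcond=None)[0]
    p,q=o1+d1*s[0],o2+d2*s[1]; return (p+q)/2,np.linalg.norm(p-q)
def proj(c,X):
    p=np.array(c['R'])@np.array(X)+np.array(c['t']); s=p[:2]/p[2]; s=s*(1+c['k1']*(s@s))
    return np.array([c['fx']*s[0]+c['cx'],c['fy']*s[1]+c['cy']])
E
python3 - <<'E'
from h import *
np.set_printoptions(precision=3,suppress=True)
for n in('scene','top'):
    c=snap(n,n+'0.png'); print(n,{k:np.array(c[k]) for k in c if k!='color'})
print(bot.observe())
E
```

```text
pics
scene {'fx': array(412.269), 'fy': array(412.269), 'cx': array(322.949), 'cy': array(200.061), 'k1': array(-0.058), 'R': array([[-0.31 ,  0.951, -0.008],
       [ 0.741,  0.236, -0.629],
       [-0.596, -0.201, -0.778]]), 't': array([ 0.113, -0.3  ,  1.646])}
top {'fx': array(435.792), 'fy': array(435.792), 'cx': array(328.359), 'cy': array(198.921), 'k1': array(0.022), 'R': array([[ 0.015, -1.   , -0.015],
       [-0.997, -0.014, -0.08 ],
       [ 0.08 ,  0.017, -0.997]]), 't': array([0.038, 0.489, 1.305])}
{'time_s': 0.1, 'q': array([-77.039,  20.122,  94.67 ,  -0.001,  65.266,  -4.847]), 'joint_vel': array([-0.068, -0.034, -0.093,  0.03 , -0.028,  0.013]), 'joint_torque': array([  0.001, -49.803, -28.57 ,   0.07 ,   0.024,  -0.   ]), 'tool_pos': array([ 0.168, -0.523,  0.229]), 'eef_rot': array([[ 0.952,  0.306, -0.   ],
       [ 0.306, -0.952,  0.001],
       [ 0.   , -0.001, -1.   ]]), 'ft_force': array([ 0.807, -0.635,  0.254]), 'moment': array([ 0.009, -0.039,  0.042]), 'grasp_force': 0.0, 'width': 0.999214855023277}
```

View pics/scene0.png

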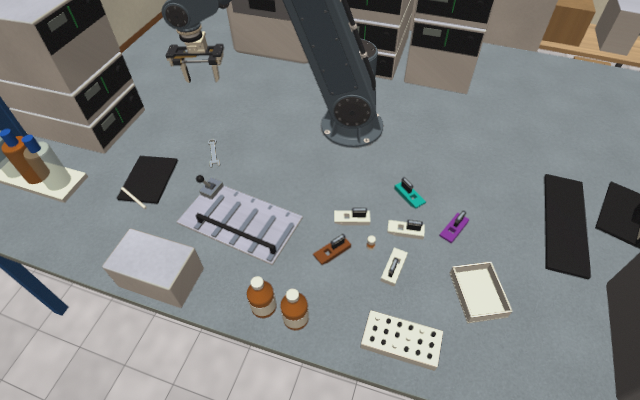

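View pics/top0.png

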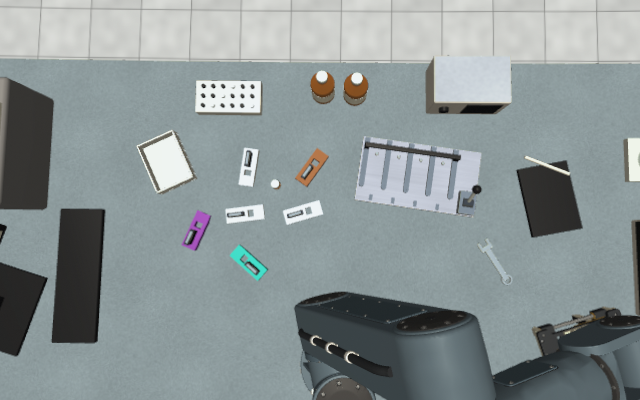

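White holders: top view (249,166), (245,214), (303,212). The look-alikes are brown (312,167), purple (196,230) and turquoise (249,262). The deck is at about (417,176) and the lever ball at about (477,189). I'll confirm with an enlarged crop.

```bash
python3 - <<'E'
import cv2,numpy as np
a=cv2.imread('pics/top0.png');b=cv2.imread('pics/scene0.png')
A=cv2.resize(a[130:230,220:500],(784,280),interpolation=cv2.INTER_CUBIC)
B=cv2.resize(b[170:285,170:440],(784,314+20),interpolation=cv2.INTER_CUBIC)[:314]
cv2.imwrite('pics/crop1.png',np.vstack([A,B]))
E
```

```text
(no output)
```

View pics/crop1.png

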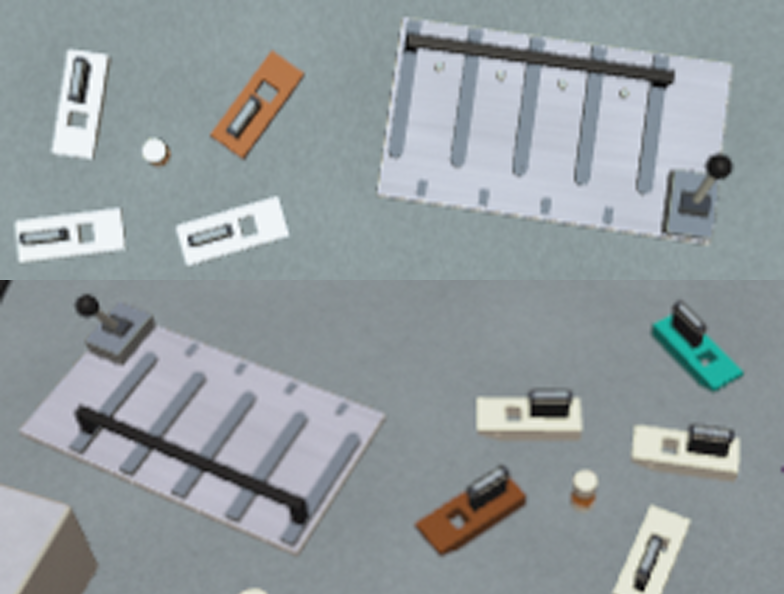

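Crop (scale 2.8, origin 220,130) confirms three white holders with black ribs and visible holes, matching the text:
- A: top (249,166), nose towards the robot.
- B: top (245,214), nose to -y.
- C: top (303,212), nose to -y.

Brown, purple and turquoise are the look-alikes. Next I fit the poses.

```bash
cat > fit.py <<'E'
from h import *
from scipy.optimize import least_squares
np.set_printoptions(precision=4,suppress=True)
def deckfit(T,S):
    tp=lambda x,y:(x/2.8+220-.3,y/2.8+130-.3)
    sp=lambda x,y:(x/2.904+170-.3,(y-280)/2.904+170-.3)
    obs=[(T,tp(439,67),(.05,.102,'p')),(T,tp(501,76),(.05,.034,'p')),(T,tp(562,85),(.05,-.034,'p')),(T,tp(624,93),(.05,-.102,'p')),
     (T,tp(405,17),(.1,'L','t')),(T,tp(732,64),(.1,'R','t')),(T,tp(378,194),(-.1,'L','t')),(T,tp(709,243),(-.1,'R','t')),
     (S,sp(384,416),(-.1,'L','t')),(S,sp(297,548),(.1,'L','t')),(S,sp(22,430),(.1,'R','t'))]
    def f(p):
        x,y,z,th,yl=p; c,s=np.cos(th),np.sin(th); r=[]
        for C,o,(a,b,k) in obs:
            b={'L':yl,'R':yl-.365}.get(b,b); zz=z+(.006 if k=='p' else 0)
            r+=list(proj(C,[x+c*a-s*b,y+s*a+c*b,zz])-o)
        return r
    r=least_squares(f,[.6,-.2,.01,0,.15]); return r.x,np.array(r.fun).reshape(-1,2)
def whites(c,lo=150):
    hsv=cv2.cvtColor(c['color'],cv2.COLOR_RGB2HSV)
    m=((hsv[...,1]<45)&(hsv[...,2]>lo)).astype(np.uint8)
    return m
E
python3 - <<'E'
from fit import *
T=snap('top');S=snap('scene')
p,r=deckfit(T,S); print('deck x y z yaw yl',p); print(r.round(1).tolist())
for C,box in((T,(225,140,330,230)),(S,(325,200,430,290))):
    x0,y0,x1,y1=box
    im=C['color']; m=whites(C)[y0:y1,x0:x1]
    m=cv2.morphologyEx(m,cv2.MORPH_CLOSE,np.ones((9,9),np.uint8))
    n,l,st,ce=cv2.connectedComponentsWithStats(m)
    for i in range(1,n):
        if st[i,4]>100:
            cn=cv2.findContours((l==i).astype(np.uint8),0,2)[0][0]
            q=cv2.boxPoints(cv2.minAreaRect(cn))+[x0,y0]
            print(st[i,4],ce[i]+[x0,y0],q.round(1).tolist(), [onz(C,*a,.02)[:2].round(3).tolist() for a in q] if C is T else '')
E
```

```text
deck x y z yaw yl [ 0.5681 -0.1952  0.0058 -0.1336  0.1503]
[[0.0, 0.0], [-0.2, -0.0], [0.1, -0.1], [0.1, 0.2], [-1.2, 0.2], [-0.2, 0.2], [-0.8, 0.6], [-0.1, 0.6], [-0.2, -1.0], [-0.8, 1.4], [-1.9, 0.0]]
9352 [276.5546 184.7934] [[225.0, 140.0], [329.0, 140.0], [329.0, 229.0], [225.0, 229.0]] [[0.666, 0.366], [0.67, 0.046], [0.398, 0.042], [0.393, 0.357]]
4018 [388.6508 239.2399] [[325.0, 200.0], [429.0, 200.0], [429.0, 289.0], [325.0, 289.0]] 
933 [342.2776 275.836 ] [[325.0, 289.0], [325.0, 256.0], [368.0, 256.0], [368.0, 289.0]]
```

```bash
cat >> fit.py <<'E'
def hulls(C,box,lo):
    x0,y0,x1,y1=box; k=4
    im=cv2.resize(C['color'][y0:y1,x0:x1],None,fx=k,fy=k,interpolation=cv2.INTER_LINEAR)
    hsv=cv2.cvtColor(im,cv2.COLOR_RGB2HSV); m=((hsv[...,1]<40)&(hsv[...,2]>lo)).astype(np.uint8)
    m=cv2.morphologyEx(m,cv2.MORPH_CLOSE,np.ones((13,13),np.uint8))
    out=[]
    for cn in cv2.findContours(m,0,2)[0]:
        if cv2.contourArea(cn)<150*k*k: continue
        h=cv2.convexHull(cn).reshape(-1,2); out.append((h+.5)/k-.5+[x0,y0])
    return out
def modhull(C,x,y,z,th):
    c,s=np.cos(th),np.sin(th)
    P=[proj(C,[x+c*a-s*b,y+s*a+c*b,z+h]) for a in(-.0355,.0795) for b in(-.022,.022) for h in((0,.02) if a<0 else (.011,.02))]
    return cv2.convexHull(np.float32(P)).reshape(-1,2)
def sup(h): # support widths in 24 directions
    a=np.arange(24)*np.pi/12; return (h@np.array([np.cos(a),np.sin(a)])).max(0)
def hfit(views,x0,lo_z=None):
    f=lambda p:np.concatenate([sup(modhull(C,p[0],p[1],p[2] if lo_z is None else lo_z,p[3]))-sup(np.float32(h)) for C,h in views])
    r=least_squares(f,x0,x_scale=[.01,.01,.01,.1],loss='soft_l1',diff_step=1e-4); return r.x,np.sqrt(np.mean(np.array(r.fun)**2))
E
python3 - <<'E'
from fit import *
T=snap('top');S=snap('scene')
ht=hulls(T,(215,140,335,230),190); hs=hulls(S,(325,195,435,300),190)
for h in ht:print('T',h.mean(0),cv2.contourArea(np.float32(h)))
for h in hs:print('S',h.mean(0),cv2.contourArea(np.float32(h)))
print(S['color'][216,350],T['color'][220,235],T['color'][190,270])
for h in ht:
    c=h.mean(0); X=onz(T,*c,.01)
    k=min(hs,key=lambda g:np.linalg.norm(g.mean(0)-proj(S,X)),default=None)
    for th in (np.pi,-np.pi/2):
        v=[(T,h)]+([(S,k)] if k is not None else [])
        p,e=hfit(v,[X[0]-.02*np.cos(th),X[1]-.02*np.sin(th),0.,th]); print(c.round(),p,e)
E
```

```text
T [242.1875 212.5833] 588.46875
T [300.2989 212.7011] 597.625
T [248.365 164.505] 563.96875
S [394.5707 264.0272] 503.71875
S [406.3523 228.1136] 410.6875
S [352.9583 215.2917] 386.0625
[219 220 201] [239 244 245] [146 160 163]
[242. 213.] [0.4441 0.2802 0.0001 1.7198] 1.240811110437065
[242. 213.] [ 0.4374  0.3228  0.0009 -1.4226] 1.051500632474429
[300. 213.] [0.4543 0.103  0.0017 1.8753] 1.0344977782807103
[300. 213.] [ 0.4409  0.1445  0.0017 -1.2609] 0.9206688210378193
[248. 165.] [0.6063 0.2916 0.001  3.0166] 1.2381567502042186
[248. 165.] [ 0.5823  0.3144 -0.0045 -1.6115] 6.891578252523448
```

Holders lie at z≈0 in both views. The rib poses (x, y, yaw) are A (0.606,0.292,173°), B (0.437,0.323,-81.5°), C (0.441,0.1445,-72°). The deck is at (0.568,-0.195), yaw -7.66°. Next is the lever: turn, close the fingers and move to a point beyond the ball.

Request:
{"method": "play_rows", "body": {
  "commands": [
    [0, 0, 0, 0, 0, 0.111, 0],
    [0, 0, 0, 0, 0, 0.111, 0],
    [0, 0, 0, 0, 0, 0.111, 0],
    [0, 0, 0, 0, 0, 0.111, 0],
    [2.5, -1.3, 0, 0, 0, 0, 0],
    [2.5, -1.3, 0, 0, 0, 0, 0],
    [2.5, -1.3, 0, 0, 0, 0, 0],
    [2.5, -1.3, 0, 0, 0, 0, 0],
    [2.5, -1.3, 0, 0, 0, 0, 0],
    [2.5, -1.3, 0, 0, 0, 0, 0],
    [2.5, -1.3, 0, 0, 0, 0, 0],
    [2.5, -1.3, 0, 0, 0, 0, 0],
    [2.5, -1.3, 0, 0, 0, 0, 0],
    [2.5, -1.3, 0, 0, 0, 0, 0],
    [2.5, -1.3, 0, 0, 0, 0, 0],
    [2.5, -1.3, 0, 0, 0, 0, 0],
    [2.5, -1.3, 0, 0, 0, 0, 0],
    [2.5, -1.3, 0, 0, 0, 0, 0],
    [2.5, -1.2, 0, 0, 0, 0, 0],
    [0, 0, 0, 0, 0, 0, 0]
  ]
}}

```text
time_s: 1.97
tool_pos: [0.5692, -0.379, 0.229]
eef_rot: [[0.992, -0.13, 0.001], [-0.13, -0.992, 0.001], [0.001, -0.001, -1.0]]
ft_force: [0.1, -0.2, -0.3]
width: 0.005
grasp_force: 0.0
```

```bash
cat >> fit.py <<'E'
DK=np.array([.5681,-.1952]);DY=-.1336
def todeck(p):
    c,s=np.cos(DY),np.sin(DY); d=np.array(p[:2])-DK; return np.array([c*d[0]+s*d[1],-s*d[0]+c*d[1]])
def fromdeck(a,b):
    c,s=np.cos(DY),np.sin(DY); return DK+[c*a-s*b,s*a+c*b]
def delta(x,y,z,yaw):
    "turn about tool z (rad), then shift in tool axes after turn (cm)"
    o=bot.observe(); R=np.array(o['eef_rot']); cur=np.arctan2(R[1,0],R[0,0])
    a=-(yaw-cur); a=(a+np.pi/2)%np.pi-np.pi/2
    ny=cur-a; Rn=np.array([[np.cos(ny),np.sin(ny),0],[np.sin(ny),-np.cos(ny),0],[0,0,-1]])
    print('pos',o['tool_pos'].round(4),'yaw',cur.round(3),'q6',o['q'][5].round(1),'t',o['time_s'],'w',round(o['width']*9.3,2),'g',o['grasp_force'],'F',o['ft_force'].round(1))
    print('turn',round(a,3),'alt',round(a-np.sign(a)*np.pi,3),'shift cm',(Rn.T@(np.array([x,y,z])-o['tool_pos'])*100).round(2))
E
python3 - <<'E'
from fit import *
T=snap('top');S=snap('scene')
print('ball',tri(ray(T,476.5,188.7),ray(S,200,178.3)))
b=tri(ray(T,476.5,188.7),ray(S,200,178.3))[0];print(todeck(b))
x=fromdeck(.022,-.185);delta(*x,.096,DY)
E
```

```text
ball (array([ 0.5158, -0.3727,  0.104 ]), np.float64(0.004734151976636291))
[-0.0282 -0.1829]
pos [ 0.5661 -0.3806  0.229 ] yaw -0.132 q6 59.7 t 2.0667 w 0.06 g 0.0 F [-0.5 -0.  -0.4]
turn 0.002 alt -3.14 shift cm [-0.07  0.1  13.3 ]
```

Request:
{"method": "play_rows", "body": {
  "commands": [
    [0, 0, 2.7, 0, 0, 0, 0],
    [0, 0, 2.7, 0, 0, 0, 0],
    [0, 0, 2.7, 0, 0, 0, 0],
    [0, 0, 2.7, 0, 0, 0, 0],
    [0, 0, 2.5, 0, 0, 0, 0],
    [-1, 0, 0, 0, 0, 0, 0],
    [-1, 0, 0, 0, 0, 0, 0],
    [-1, 0, 0, 0, 0, 0, 0],
    [-1, 0, 0, 0, 0, 0, 0],
    [-1, 0, 0, 0, 0, 0, 0],
    [-1, 0, 0, 0, 0, 0, 0],
    [-1, 0, 0, 0, 0, 0, 0],
    [-1, 0, 0, 0, 0, 0, 0],
    [-1, 0, 0, 0, 0, 0, 0],
    [-0.3, 0, 0, 0, 0, 0, 0],
    [-0.3, 0, 0, 0, 0, 0, 0],
    [-0.3, 0, 0, 0, 0, 0, 0],
    [0, 0, 0, 0, 0, 0, 0]
  ]
}}

```text
time_s: 3.57
tool_pos: [0.4672, -0.3681, 0.0967]
eef_rot: [[0.991, -0.133, -0.0], [-0.133, -0.991, -0.0], [-0.0, 0.0, -1.0]]
ft_force: [0.0, -0.1, 1.1]
width: 0.004
grasp_force: 0.2
```

Request:
{"method": "play_rows", "body": {
  "commands": [
    [-0.2, 0, 0, 0, 0, 0, 0],
    [-0.2, 0, 0, 0, 0, 0, 0],
    [-0.1, 0, 0, 0, 0, 0, 0],
    [0, 0, 0, 0, 0, 0, 0]
  ]
}}

```text
time_s: 3.9
tool_pos: [0.4653, -0.3679, 0.0971]
eef_rot: [[0.991, -0.133, 0.006], [-0.133, -0.991, -0.003], [0.006, 0.002, -1.0]]
ft_force: [15.8, -0.4, -6.4]
width: 0.007
grasp_force: 6.8
```

Request:
{"method": "play_rows", "body": {
  "commands": [
    [1.5, 0, 0, 0, 0, 0, 0],
    [1.5, 0, -2.5, 0, 0, 0, 3],
    [0, 0, -3, 0, 0, 0, 5],
    [0, 0, -3, 0, 0, 0, 5],
    [0, 0, -3, 0, 0, 0, 5],
    [0, 0, 0, 0, 0, 0, 5]
  ]
}}

```text
time_s: 4.4
tool_pos: [0.4941, -0.3727, 0.2176]
eef_rot: [[0.991, -0.132, 0.006], [-0.132, -0.991, -0.006], [0.007, 0.005, -1.0]]
ft_force: [-0.4, -0.4, 1.6]
width: 0.318
grasp_force: 0.0
```

```bash
cat >> fit.py <<'E'
NOM={'A':(.606,.292,3.017),'B':(.437,.323,-1.423),'C':(.441,.1445,-1.261)}
def findh():
    T=snap('top');S=snap('scene')
    ht=hulls(T,(200,130,340,240),190); hs=hulls(S,(320,190,440,300),190)
    for h in ht:
        X=onz(T,*h.mean(0),.01)
        k=min(hs,key=lambda g:np.linalg.norm(g.mean(0)-proj(S,X)),default=None)
        n=min(NOM,key=lambda n:np.hypot(*(X[:2]-NOM[n][:2]-.02*np.array([np.cos(NOM[n][2]),np.sin(NOM[n][2])]))))
        p,e=hfit([(T,h)]+([(S,k)] if k is not None else []),[*NOM[n][:2],0,NOM[n][2]]); print(n,p,round(e,2))
    return T,S
E
python3 - <<'E'
from fit import *
findh(); S=snap('scene','s2.png')
cv2.imwrite('pics/s2c.png',cv2.cvtColor(cv2.resize(S['color'][120:290,160:480],None,fx=2.4,fy=2.4),cv2.COLOR_RGB2BGR))
delta(*NOM['C'][:2],.15,NOM['C'][2])
E
```

```text
B [ 0.4372  0.3226  0.0003 -1.4255] 0.95
C [ 0.4406  0.1447  0.     -1.2544] 0.87
A [0.6061 0.2917 0.     3.0126] 1.2
pos [ 0.4921 -0.3711  0.211 ] yaw -0.133 q6 56.3 t 4.55 w 4.08 g 0.0 F [-0.9 -0.5 -0.2]
turn 1.128 alt -2.014 shift cm [-50.66 -10.85   6.1 ]
```

View pics/s2c.png

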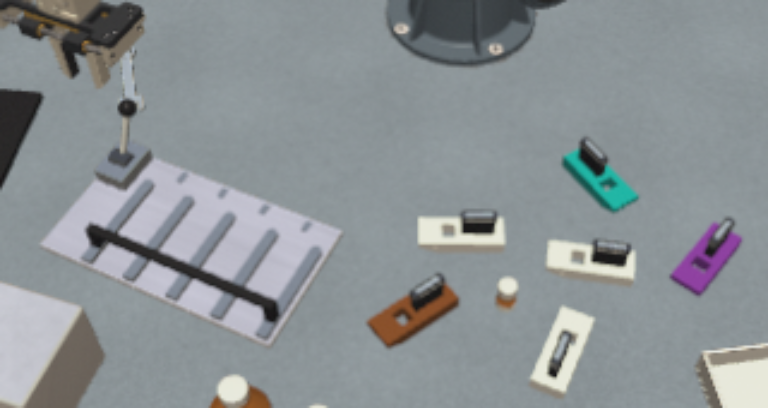

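The picture shows the lever leaning towards the robot (ball at crop 127,107), so the deck is unlocked. All three holders are undisturbed. For C I take the grasp with the opposite turn to keep joint 6 in range.

Request:
{"method": "play_rows", "body": {
  "commands": [
    [0, 0, 0, 0, 0, -0.1185, 5],
    [0, 0, 0, 0, 0, -0.1185, 5],
    [0, 0, 0, 0, 0, -0.1185, 5],
    [0, 0, 0, 0, 0, -0.1185, 5],
    [0, 0, 0, 0, 0, -0.1185, 5],
    [0, 0, 0, 0, 0, -0.1185, 5],
    [0, 0, 0, 0, 0, -0.1185, 5],
    [0, 0, 0, 0, 0, -0.1185, 5],
    [0, 0, 0, 0, 0, -0.1185, 5],
    [0, 0, 0, 0, 0, -0.1185, 5],
    [0, 0, 0, 0, 0, -0.1185, 5],
    [0, 0, 0, 0, 0, -0.1185, 5],
    [0, 0, 0, 0, 0, -0.1185, 5],
    [0, 0, 0, 0, 0, -0.1185, 5],
    [0, 0, 0, 0, 0, -0.1185, 5],
    [0, 0, 0, 0, 0, -0.1185, 5],
    [0, 0, 0, 0, 0, -0.1185, 5],
    [0, 0, 0, 0, 0, 0, 5]
  ]
}}

```text
time_s: 6.05
tool_pos: [0.4918, -0.3709, 0.2099]
eef_rot: [[-0.311, 0.95, -0.002], [0.95, 0.311, 0.002], [0.003, -0.002, -1.0]]
ft_force: [0.6, -0.3, -0.1]
width: 0.539
grasp_force: 0.0
```

Request:
{"method": "play_rows", "body": {
  "commands": [
    [3, 0.64, 0, 0, 0, 0, 5],
    [3, 0.64, 0, 0, 0, 0, 5],
    [3, 0.64, 0, 0, 0, 0, 5],
    [3, 0.64, 0, 0, 0, 0, 5],
    [3, 0.64, 0, 0, 0, 0, 5],
    [3, 0.64, 0, 0, 0, 0, 5],
    [3, 0.64, 0, 0, 0, 0, 5],
    [3, 0.64, 0, 0, 0, 0, 5],
    [3, 0.64, 0, 0, 0, 0, 5],
    [3, 0.64, 0, 0, 0, 0, 5],
    [3, 0.64, 0, 0, 0, 0, 5],
    [3, 0.64, 0, 0, 0, 0, 5],
    [3, 0.64, 0, 0, 0, 0, 5],
    [3, 0.64, 0, 0, 0, 0, 5],
    [3, 0.64, 0, 0, 0, 0, 5],
    [3, 0.64, 0, 0, 0, 0, 5],
    [2.66, 0.6, 0, 0, 0, 0, 5],
    [0, 0, 0, 0, 0, 0, 5]
  ]
}}

```text
time_s: 7.55
tool_pos: [0.4397, 0.1474, 0.2108]
eef_rot: [[-0.304, 0.953, -0.002], [0.953, 0.304, 0.0], [0.001, -0.001, -1.0]]
ft_force: [0.6, -1.0, -0.4]
width: 0.539
grasp_force: 0.0
```

```bash
sed -i 's|    print(.pos|    R0=R; print("tilt",(R0[:2,2]*57.3).round(2),end=" ")\n&|' fit.py; python3 - <<'E'
from fit import *
findh(); delta(.4407,.1446,.034,-1.256)
E
```

```text
B [ 0.4366  0.3256 -0.0005 -1.4346] 8.94
C [ 0.4403  0.1426 -0.0001 -1.2458] 9.03
A [0.6065 0.2919 0.0007 3.0138] 1.26
tilt [-0.09 -0.03] pos [0.4402 0.1446 0.2108] yaw 1.88 q6 -5.3 t 7.65 w 4.98 g 0.0 F [0.6 0.1 0.2]
turn -0.005 alt 3.136 shift cm [-0.01  0.05 17.68]
```

Request:
{"method": "play_rows", "body": {
  "commands": [
    [0, 0, 3, 0, 0, 0, 5],
    [0, 0, 3, 0, 0, 0, 5],
    [0, 0, 3, 0, 0, 0, 5],
    [0, 0, 3, 0, 0, 0, 5],
    [0, 0, 2.5, 0, 0, 0, 5],
    [0, 0, 2, 0, 0, 0, 5],
    [0, 0, 1.2, 0, 0, 0, 5],
    [0, 0, 0, 0, 0, 0, 5],
    [0, 0, 0, 0, 0, 0, 0],
    [0, 0, 0, 0, 0, 0, 0],
    [0, 0, 0, 0, 0, 0, 0],
    [0, 0, 0, 0, 0, 0, 0],
    [0, 0, 0, 0, 0, 0, 0],
    [0, 0, 0, 0, 0, 0, 0],
    [0, 0, 0, 0, 0, 0, 0],
    [0, 0, 0, 0, 0, 0, 0]
  ],
  "squeeze": 30
}}

```text
time_s: 8.98
tool_pos: [0.441, 0.1443, 0.035]
eef_rot: [[-0.306, 0.952, 0.001], [0.952, 0.306, 0.0], [-0.0, 0.001, -1.0]]
ft_force: [0.1, 0.5, 4.6]
width: 0.126
grasp_force: 30.0
```

Request:
{"method": "play_rows", "body": {
  "commands": [
    [0, 0, -1.5, 0, 0, 0, 0],
    [0, 0, -2, 0, 0, 0, 0],
    [0, 0, -2, 0, 0, 0, 0],
    [0, 0, -1.5, 0, 0, 0, 0],
    [0, 0, 0, 0, 0, 0, 0]
  ]
}}

```text
time_s: 9.4
tool_pos: [0.4418, 0.1445, 0.1068]
eef_rot: [[-0.306, 0.952, 0.004], [0.952, 0.306, 0.001], [-0.0, 0.004, -1.0]]
ft_force: [0.5, -0.1, -1.4]
width: 0.131
grasp_force: 30.0
```

```bash
python3 - <<'E'
from fit import *
x=fromdeck(-.055,-.034); delta(*x,.09,DY+np.pi)
E
```

```text
tilt [0.21 0.05] pos [0.4418 0.1445 0.1068] yaw 1.881 q6 -5.4 t 9.4 w 1.22 g 29.993669986724854 F [ 0.5 -0.1 -1.4]
turn -1.127 alt 2.015 shift cm [-11.54 -35.38   1.68]
```

Request:
{"method": "play_rows", "body": {
  "commands": [
    [0, 0, 0, 0, 0, -0.1127, 0],
    [0, 0, 0, 0, 0, -0.1127, 0],
    [0, 0, 0, 0, 0, -0.1127, 0],
    [0, 0, 0, 0, 0, -0.1127, 0],
    [0, 0, 0, 0, 0, -0.1127, 0],
    [0, 0, 0, 0, 0, -0.1127, 0],
    [0, 0, 0, 0, 0, -0.1127, 0],
    [0, 0, 0, 0, 0, -0.1127, 0],
    [0, 0, 0, 0, 0, -0.1127, 0],
    [0, 0, 0, 0, 0, -0.1127, 0],
    [0, 0, 0, 0, 0, 0, 0]
  ]
}}

```text
time_s: 10.32
tool_pos: [0.4402, 0.1441, 0.1035]
eef_rot: [[-0.992, 0.128, -0.002], [0.128, 0.992, -0.0], [0.002, -0.001, -1.0]]
ft_force: [-0.7, -0.4, -2.2]
width: 0.13
grasp_force: 30.0
```

Request:
{"method": "play_rows", "body": {
  "commands": [
    [-0.9, -2.7, 0, 0, 0, 0, 0],
    [-0.9, -2.7, 0, 0, 0, 0, 0],
    [-0.9, -2.7, 0, 0, 0, 0, 0],
    [-0.9, -2.7, 0, 0, 0, 0, 0],
    [-0.9, -2.7, 0, 0, 0, 0, 0],
    [-0.9, -2.7, 0, 0, 0, 0, 0],
    [-0.9, -2.7, 0, 0, 0, 0, 0],
    [-0.9, -2.7, 0, 0, 0, 0, 0],
    [-0.9, -2.7, 0, 0, 0, 0, 0],
    [-0.9, -2.7, 0, 0, 0, 0, 0],
    [-0.9, -2.7, 0, 0, 0, 0, 0],
    [-0.9, -2.7, 0, 0, 0, 0, 0],
    [-0.7, -2.9, 0, 0, 0, 0, 0],
    [0, 0, 0, 0, 0, 0, 0]
  ]
}}

```text
time_s: 11.48
tool_pos: [0.5081, -0.2252, 0.1038]
eef_rot: [[-0.99, 0.14, 0.001], [0.14, 0.99, -0.001], [-0.001, -0.001, -1.0]]
ft_force: [-0.2, 0.0, -2.3]
width: 0.129
grasp_force: 30.0
```

```bash
python3 - <<'E'
from fit import *
x=fromdeck(-.055,-.034); delta(*x,.053,DY+np.pi)
S=snap('scene');T=snap('top')
a=cv2.resize(S['color'][170:280,170:310],(560,440),interpolation=cv2.INTER_CUBIC);cv2.imwrite('pics/s3.png',a[...,::-1])
E
```

```text
tilt [ 0.04 -0.07] pos [ 0.5081 -0.2252  0.1038] yaw 3.001 q6 -110.6 t 11.4833 w 1.2 g 29.992704391479492 F [-0.2  0.  -2.3]
turn -0.007 alt 3.135 shift cm [-0.05  0.37  5.08]
```

View pics/s3.png

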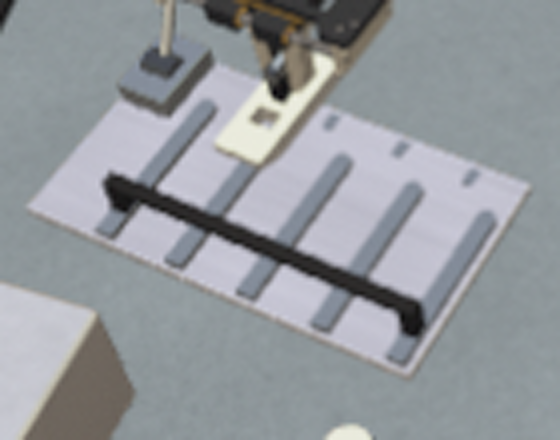

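```bash
python3 - <<'E'
from fit import *
S=snap('scene'); z=.0888
for n,p in dict(nose=(229.5,208.6),hole=(236,199.2)).items():
    w=onz(S,*p,z); print(n,w,todeck(w), 'expected deck',todeck([.5081,-.2252])+np.array([.0795 if n=='nose' else .0395,0]))
E
```

```text
nose [ 0.5891 -0.2303  0.0888] [ 0.0255 -0.032 ] expected deck [ 0.024  -0.0377]
hole [ 0.5488 -0.2273  0.0888] [-0.0148 -0.0344] expected deck [-0.016  -0.0377]
```

Request:
{"method": "play_rows", "body": {
  "commands": [
    [0, 0.37, 1.5, 0, 0, -0.007, 0],
    [0, 0, 1.5, 0, 0, 0, 0],
    [0, 0, 1, 0, 0, 0, 0],
    [0, 0, 0.8, 0, 0, 0, 0],
    [0, 0, 0, 0, 0, 0, 0]
  ]
}}

```text
time_s: 12.05
tool_pos: [0.5076, -0.2163, 0.0551]
eef_rot: [[-0.992, 0.126, -0.002], [0.126, 0.992, 0.001], [0.002, 0.001, -1.0]]
ft_force: [-1.0, 0.0, -1.9]
width: 0.124
grasp_force: 30.0
```

```bash
python3 - <<'E'
from fit import *
x=fromdeck(.0105,-.034); delta(*x,.0551,DY+np.pi)
S=snap('scene')
a=cv2.resize(S['color'][170:260,190:290],(800,600)[:1]+(720,),interpolation=cv2.INTER_CUBIC)[60:660];cv2.imwrite('pics/s4.png',a[...,::-1])
T=snap('top')
for C,n in((S,'S'),(T,'T')):
  for y in(-.060,-.008,-.034): print(n,y,[proj(C,[*fromdeck(xx,y),zz]).round(1).tolist() for xx,zz in((-.05,.018),(.04,.018),(.05,.018))])
E
```

```text
tilt [-0.13  0.07] pos [ 0.5076 -0.2163  0.0551] yaw 3.015 q6 -110.7 t 12.05 w 1.16 g 29.99356985092163 F [-1.   0.  -1.9]
turn 0.007 alt -3.134 shift cm [-6.77 -0.5   0.  ]
S -0.06 [[239.0, 202.6], [223.8, 222.3], [222.1, 224.6]]
S -0.008 [[252.2, 207.9], [237.3, 228.0], [235.6, 230.3]]
S -0.034 [[245.6, 205.2], [230.5, 225.1], [228.8, 227.4]]
T -0.06 [[425.1, 193.1], [429.0, 164.1], [429.4, 160.8]]
T -0.008 [[408.0, 190.6], [412.0, 161.6], [412.4, 158.4]]
T -0.034 [[416.5, 191.9], [420.5, 162.8], [420.9, 159.6]]
```

View pics/s4.png

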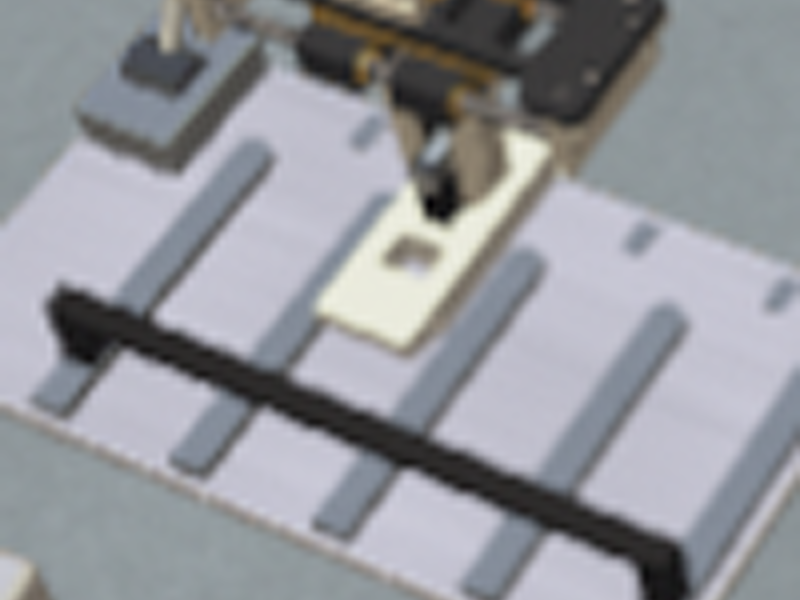

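The holder is over lane 3 between rails, nose at (405,345) and hole at (412,252). It sits about 5 mm to the +y side because the arm had not settled earlier. I correct that and slide forward under the bar.

Request:
{"method": "play_rows", "body": {
  "commands": [
    [0, -0.25, 0, 0, 0, 0.007, 0],
    [0, -0.25, 0, 0, 0, 0, 0],
    [0, 0, 0, 0, 0, 0, 0],
    [0, 0, 0, 0, 0, 0, 0],
    [-0.7, 0, 0, 0, 0, 0, 0],
    [-0.7, 0, 0, 0, 0, 0, 0],
    [-0.7, 0, 0, 0, 0, 0, 0],
    [-0.7, 0, 0, 0, 0, 0, 0],
    [-0.7, 0, 0, 0, 0, 0, 0],
    [-0.7, 0, 0, 0, 0, 0, 0],
    [-0.7, 0, 0, 0, 0, 0, 0],
    [-0.7, 0, 0, 0, 0, 0, 0],
    [-0.6, 0, 0, 0, 0, 0, 0],
    [-0.5, 0, 0, 0, 0, 0, 0],
    [0, 0, 0, 0, 0, 0, 0],
    [0, 0, 0, 0, 0, 0, 0],
    [0, 0, 0, 0, 0, 0, 0]
  ]
}}

```text
time_s: 13.57
tool_pos: [0.5738, -0.2311, 0.0565]
eef_rot: [[-0.991, 0.133, -0.0], [0.133, 0.991, 0.0], [0.0, 0.0, -1.0]]
ft_force: [-0.9, -0.6, -2.5]
width: 0.126
grasp_force: 30.0
```

```bash
python3 - <<'E'
from fit import *
x=fromdeck(.0105,-.034); delta(*x,.0451,DY+np.pi)
E
```

```text
tilt [-0.02  0.01] pos [ 0.5738 -0.2311  0.0565] yaw 3.008 q6 -108.6 t 13.5667 w 1.17 g 29.99346435070038 F [-0.9 -0.6 -2.5]
turn 0.0 alt -3.141 shift cm [-0.01  0.08  1.14]
```

Request:
{"method": "play_rows", "body": {
  "commands": [
    [0, 0.08, 0.2, 0, 0, 0, 0],
    [0, 0, 0.2, 0, 0, 0, 0],
    [0, 0, 0.2, 0, 0, 0, 0],
    [0, 0, 0.2, 0, 0, 0, 0],
    [0, 0, 0, 0, 0, 0, 0],
    [0, 0, 0, 0, 0, 0, 0]
  ]
}}

```text
time_s: 14.07
tool_pos: [0.5741, -0.2304, 0.0485]
eef_rot: [[-0.991, 0.133, -0.0], [0.133, 0.991, 0.0], [0.0, 0.0, -1.0]]
ft_force: [-0.2, -0.8, -4.1]
width: 0.127
grasp_force: 30.0
```

Request:
{"method": "play_rows", "body": {
  "commands": [
    [0, 0, 0.15, 0, 0, 0, 0],
    [0, 0, 0.1, 0, 0, 0, 0],
    [0, 0, 0, 0, 0, 0, 0],
    [0, 0, 0, 0, 0, 0, 0]
  ]
}}

```text
time_s: 14.4
tool_pos: [0.5742, -0.2304, 0.0461]
eef_rot: [[-0.991, 0.133, -0.0], [0.133, 0.991, 0.0], [0.0, 0.0, -1.0]]
ft_force: [-0.1, 0.5, -2.3]
width: 0.125
grasp_force: 30.0
```

Request:
{"method": "play_rows", "body": {
  "commands": [
    [0, 0, 0.1, 0, 0, 0, 1.2],
    [0, 0, 0, 0, 0, 0, 3],
    [0, 0, 0, 0, 0, 0, 3],
    [0, 0, 0, 0, 0, 0, 3],
    [0, 0, 0, 0, 0, 0, 3],
    [0, 0, -1, 0, 0, 0, 3],
    [0, 0, -2, 0, 0, 0, 3],
    [0, 0, -3, 0, 0, 0, 3],
    [0, 0, -3, 0, 0, 0, 3],
    [0, 0, -3, 0, 0, 0, 5],
    [0, 0, -2, 0, 0, 0, 5],
    [0, 0, 0, 0, 0, 0, 5],
    [0, 0, 0, 0, 0, 0, 5]
  ]
}}

```text
time_s: 15.48
tool_pos: [0.5745, -0.2306, 0.1866]
eef_rot: [[-0.991, 0.133, 0.002], [0.133, 0.991, -0.001], [-0.002, -0.001, -1.0]]
ft_force: [-0.3, -0.1, -0.4]
width: 0.523
grasp_force: 0.0
```

```bash
python3 - <<'E'
from fit import *
T,S=findh()
delta(*NOM['B'][:2],.15,NOM['B'][2]+np.pi)
E
```

```text
B [ 0.4371  0.3226  0.0004 -1.4255] 0.93
A [0.6059 0.2913 0.0034 3.0131] 1.05
tilt [-0.08  0.04] pos [ 0.5736 -0.2301  0.1843] yaw 3.008 q6 -108.5 t 15.5833 w 4.98 g 0.0 F [ 0.9  0.5 -0.4]
turn 1.29 alt -1.852 shift cm [56.72 -5.37  3.43]
```

Request:
{"method": "play_rows", "body": {
  "commands": [
    [0, 0, 0, 0, 0, 0.1173, 5],
    [0, 0, 0, 0, 0, 0.1173, 5],
    [0, 0, 0, 0, 0, 0.1173, 5],
    [0, 0, 0, 0, 0, 0.1173, 5],
    [0, 0, 0, 0, 0, 0.1173, 5],
    [0, 0, 0, 0, 0, 0.1173, 5],
    [0, 0, 0, 0, 0, 0.1173, 5],
    [0, 0, 0, 0, 0, 0.1173, 5],
    [0, 0, 0, 0, 0, 0.1173, 5],
    [0, 0, 0, 0, 0, 0.1173, 5],
    [0, 0, 0, 0, 0, 0.1173, 5],
    [0, 0, 0, 0, 0, 0, 5]
  ]
}}

```text
time_s: 16.58
tool_pos: [0.5736, -0.2301, 0.1837]
eef_rot: [[-0.141, 0.99, -0.002], [0.99, 0.141, 0.001], [0.001, -0.002, -1.0]]
ft_force: [-0.4, -0.8, -0.2]
width: 0.537
grasp_force: 0.0
```

Request:
{"method": "play_rows", "body": {
  "commands": [
    [2.8, -0.27, 0, 0, 0, 0, 5],
    [2.8, -0.27, 0, 0, 0, 0, 5],
    [2.8, -0.27, 0, 0, 0, 0, 5],
    [2.8, -0.27, 0, 0, 0, 0, 5],
    [2.8, -0.27, 0, 0, 0, 0, 5],
    [2.8, -0.27, 0, 0, 0, 0, 5],
    [2.8, -0.27, 0, 0, 0, 0, 5],
    [2.8, -0.27, 0, 0, 0, 0, 5],
    [2.8, -0.27, 0, 0, 0, 0, 5],
    [2.8, -0.27, 0, 0, 0, 0, 5],
    [2.8, -0.27, 0, 0, 0, 0, 5],
    [2.8, -0.27, 0, 0, 0, 0, 5],
    [2.8, -0.27, 0, 0, 0, 0, 5],
    [2.8, -0.27, 0, 0, 0, 0, 5],
    [2.8, -0.27, 0, 0, 0, 0, 5],
    [2.8, -0.27, 0, 0, 0, 0, 5],
    [2.8, -0.27, 0, 0, 0, 0, 5],
    [2.8, -0.27, 0, 0, 0, 0, 5],
    [2.8, -0.27, 0, 0, 0, 0, 5],
    [2.8, -0.27, 0, 0, 0, 0, 5]
  ]
}}

```text
time_s: 18.25
tool_pos: [0.4377, 0.3168, 0.1843]
eef_rot: [[-0.151, 0.988, -0.001], [0.988, 0.151, -0.001], [-0.001, -0.001, -1.0]]
ft_force: [0.6, -0.6, -0.4]
width: 0.538
grasp_force: 0.0
```

Request:
{"method": "play_rows", "body": {
  "commands": [
    [0, 0, 0, 0, 0, 0, 5],
    [0, 0, 0, 0, 0, 0, 5],
    [0, 0, 0, 0, 0, 0, 5]
  ]
}}

```text
time_s: 18.5
tool_pos: [0.4384, 0.3151, 0.1845]
eef_rot: [[-0.149, 0.989, -0.001], [0.989, 0.149, -0.001], [-0.001, -0.001, -1.0]]
ft_force: [-0.6, -0.6, 0.5]
width: 0.538
grasp_force: 0.0
```

```bash
python3 - <<'E'
from fit import *
T=snap('top');S=snap('scene')
a=T['color'][125:245,190:500];a=cv2.resize(a,(775,300),interpolation=cv2.INTER_CUBIC)
b=S['color'][165:285,170:450];b=cv2.resize(b,(775,300),interpolation=cv2.INTER_CUBIC)
cv2.imwrite('pics/s5.png',np.vstack([a,b])[...,::-1])
delta(.4371,.3226,.0345,-1.4255+np.pi)
E
```

```text
tilt [-0.03 -0.03] pos [0.4388 0.3147 0.1849] yaw 1.718 q6 22.3 t 18.6 w 4.98 g 0.0 F [-0.4 -0.4  0.1]
turn 0.002 alt -3.139 shift cm [ 0.81 -0.05 15.04]
```

View pics/s5.png

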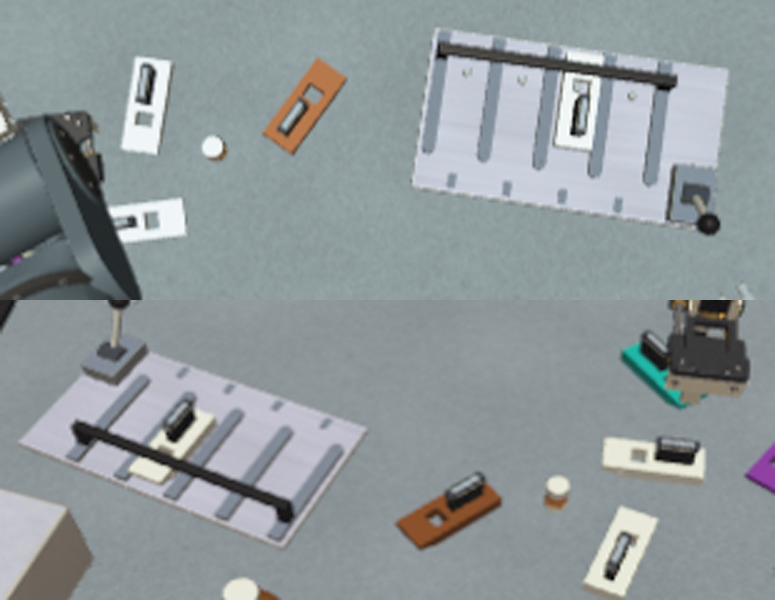

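C lies in lane 3 under the bar (top crop 578,100) and the lever is unlocked (ball 708,224). The gripper is above B, so I pick B.

Request:
{"method": "play_rows", "body": {
  "commands": [
    [0.4, -0.05, 2, 0, 0, 0, 5],
    [0.4, 0, 3, 0, 0, 0, 5],
    [0, 0, 3, 0, 0, 0, 5],
    [0, 0, 3, 0, 0, 0, 5],
    [0, 0, 2, 0, 0, 0, 5],
    [0, 0, 1.3, 0, 0, 0, 5],
    [0, 0, 0.7, 0, 0, 0, 5],
    [0, 0, 0, 0, 0, 0, 5],
    [0, 0, 0, 0, 0, 0, 5],
    [0, 0, 0, 0, 0, 0, 0],
    [0, 0, 0, 0, 0, 0, 0],
    [0, 0, 0, 0, 0, 0, 0],
    [0, 0, 0, 0, 0, 0, 0],
    [0, 0, 0, 0, 0, 0, 0],
    [0, 0, 0, 0, 0, 0, 0],
    [0, 0, 0, 0, 0, 0, 0],
    [0, 0, 0, 0, 0, 0, 0]
  ],
  "squeeze": 30
}}

```text
time_s: 20.02
tool_pos: [0.437, 0.3235, 0.0352]
eef_rot: [[-0.147, 0.989, 0.0], [0.989, 0.147, 0.0], [0.0, 0.0, -1.0]]
ft_force: [0.2, 0.2, 1.9]
width: 0.126
grasp_force: 30.0
```

Request:
{"method": "play_rows", "body": {
  "commands": [
    [0, 0, -1.5, 0, 0, 0, 0],
    [0, 0, -2, 0, 0, 0, 0],
    [0, 0, -2, 0, 0, 0, 0],
    [0, 0, -1.5, 0, 0, 0, 0],
    [0, 0, 0, 0, 0, 0, 0],
    [0, 0, 0, 0, 0, 0, 0]
  ]
}}

```text
time_s: 20.52
tool_pos: [0.437, 0.3235, 0.105]
eef_rot: [[-0.147, 0.989, 0.001], [0.989, 0.147, 0.0], [0.0, 0.001, -1.0]]
ft_force: [-0.8, -0.4, -3.3]
width: 0.127
grasp_force: 30.0
```

```bash
python3 - <<'E'
from fit import *
x=fromdeck(-.055,.034); delta(*x,.09,DY+np.pi)
E
```

```text
tilt [0.03 0.02] pos [0.437  0.3235 0.105 ] yaw 1.718 q6 23.2 t 20.5167 w 1.18 g 29.991027116775513 F [-0.8 -0.4 -3.3]
turn -1.29 alt 1.852 shift cm [-14.41 -46.26   1.5 ]
```

Request:
{"method": "play_rows", "body": {
  "commands": [
    [0, 0, -0.25, 0, 0, -0.1173, 0],
    [0, 0, -0.25, 0, 0, -0.1173, 0],
    [0, 0, -0.25, 0, 0, -0.1173, 0],
    [0, 0, -0.25, 0, 0, -0.1173, 0],
    [0, 0, -0.25, 0, 0, -0.1173, 0],
    [0, 0, -0.25, 0, 0, -0.1173, 0],
    [0, 0, -0.25, 0, 0, -0.1173, 0],
    [0, 0, -0.25, 0, 0, -0.1173, 0],
    [0, 0, -0.25, 0, 0, -0.1173, 0],
    [0, 0, -0.25, 0, 0, -0.1173, 0],
    [0, 0, 0, 0, 0, -0.1173, 0],
    [0, 0, 0, 0, 0, 0, 0]
  ]
}}

```text
time_s: 21.52
tool_pos: [0.4363, 0.3231, 0.1286]
eef_rot: [[-0.992, 0.128, -0.002], [0.128, 0.992, -0.001], [0.002, -0.001, -1.0]]
ft_force: [0.7, 0.3, -1.3]
width: 0.131
grasp_force: 30.0
```

Request:
{"method": "play_rows", "body": {
  "commands": [
    [-0.85, -2.72, 0, 0, 0, 0, 0],
    [-0.85, -2.72, 0, 0, 0, 0, 0],
    [-0.85, -2.72, 0, 0, 0, 0, 0],
    [-0.85, -2.72, 0, 0, 0, 0, 0],
    [-0.85, -2.72, 0, 0, 0, 0, 0],
    [-0.85, -2.72, 0, 0, 0, 0, 0],
    [-0.85, -2.72, 0, 0, 0, 0, 0],
    [-0.85, -2.72, 0, 0, 0, 0, 0],
    [-0.85, -2.72, 0, 0, 0, 0, 0],
    [-0.85, -2.72, 0, 0, 0, 0, 0],
    [-0.85, -2.72, 0, 0, 0, 0, 0],
    [-0.85, -2.72, 0, 0, 0, 0, 0],
    [-0.85, -2.72, 0, 0, 0, 0, 0],
    [-0.85, -2.72, 0, 0, 0, 0, 0],
    [-0.85, -2.72, 0, 0, 0, 0, 0],
    [-0.85, -2.72, 0, 0, 0, 0, 0],
    [-0.85, -2.72, 0, 0, 0, 0, 0],
    [0, 0, 0, 0, 0, 0, 0],
    [0, 0, 0, 0, 0, 0, 0],
    [0, 0, 0, 0, 0, 0, 0]
  ]
}}

```text
time_s: 23.18
tool_pos: [0.5181, -0.1535, 0.1292]
eef_rot: [[-0.991, 0.136, -0.002], [0.136, 0.991, 0.001], [0.002, 0.001, -1.0]]
ft_force: [-0.3, 0.2, -3.2]
width: 0.131
grasp_force: 30.0
```

```bash
python3 - <<'E'
from fit import *
x=fromdeck(-.055,.034); delta(*x,.0560,DY+np.pi)
E
```

```text
tilt [-0.1   0.05] pos [ 0.5181 -0.1535  0.1292] yaw 3.006 q6 -103.7 t 23.1833 w 1.22 g 29.99126672744751 F [-0.3  0.2 -3.2]
turn -0.002 alt 3.139 shift cm [-0.02 -0.07  7.32]
```

Request:
{"method": "play_rows", "body": {
  "commands": [
    [0, -0.07, 2, 0, 0, 0, 0],
    [0, 0, 2, 0, 0, 0, 0],
    [0, 0, 1.5, 0, 0, 0, 0],
    [0, 0, 1.1, 0, 0, 0, 0],
    [0, 0, 0.6, 0, 0, 0, 0],
    [0, 0, 0, 0, 0, 0, 0],
    [0, 0, 0, 0, 0, 0, 0],
    [0, 0, 0, 0, 0, 0, 0]
  ]
}}

```text
time_s: 23.85
tool_pos: [0.5191, -0.1547, 0.0589]
eef_rot: [[-0.991, 0.133, 0.001], [0.133, 0.991, -0.0], [-0.001, -0.0, -1.0]]
ft_force: [-0.1, 0.5, -1.8]
width: 0.126
grasp_force: 30.0
```

```bash
python3 - <<'E'
from fit import *
x=fromdeck(.0095,.034); delta(*x,.0555,DY+np.pi)
S=snap('scene');p=S['color'][165:265,190:320];cv2.imwrite('pics/s6.png',cv2.resize(p,(780,600),interpolation=cv2.INTER_CUBIC)[...,::-1])
E
```

```text
tilt [ 0.07 -0.02] pos [ 0.5191 -0.1547  0.0589] yaw 3.008 q6 -103.9 t 23.85 w 1.17 g 29.991072714328766 F [-0.1  0.5 -1.8]
turn 0.0 alt -3.141 shift cm [-6.34  0.04  0.34]
```

View pics/s6.png

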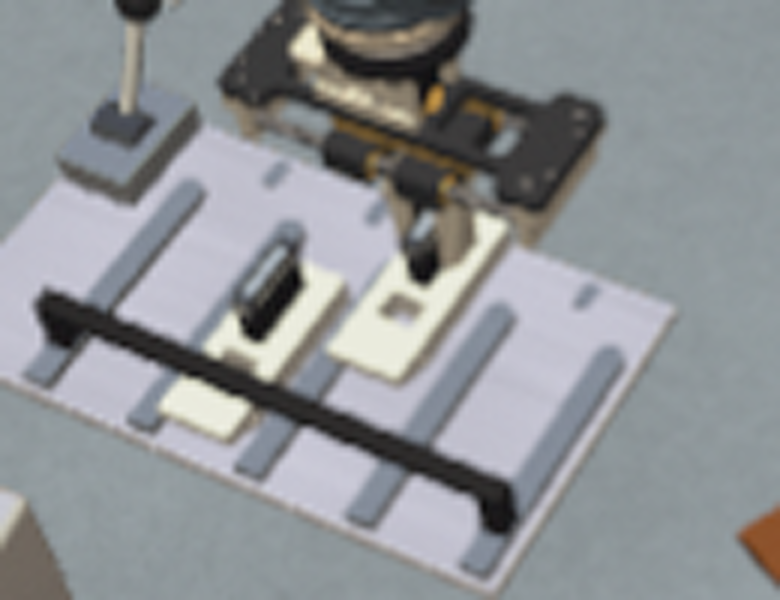

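B hangs over lane 2 (hole at 402,307). C lies flat in lane 3 (nose 220,425). I slide B forward.

Request:
{"method": "play_rows", "body": {
  "commands": [
    [-0.7, 0.04, 0.34, 0, 0, 0, 0],
    [-0.7, 0, 0, 0, 0, 0, 0],
    [-0.7, 0, 0, 0, 0, 0, 0],
    [-0.7, 0, 0, 0, 0, 0, 0],
    [-0.7, 0, 0, 0, 0, 0, 0],
    [-0.7, 0, 0, 0, 0, 0, 0],
    [-0.7, 0, 0, 0, 0, 0, 0],
    [-0.7, 0, 0, 0, 0, 0, 0],
    [-0.5, 0, 0, 0, 0, 0, 0],
    [-0.24, 0, 0, 0, 0, 0, 0],
    [0, 0, 0, 0, 0, 0, 0],
    [0, 0, 0, 0, 0, 0, 0],
    [0, 0, 0, 0, 0, 0, 0]
  ]
}}

```text
time_s: 24.98
tool_pos: [0.5812, -0.1627, 0.0547]
eef_rot: [[-0.991, 0.133, -0.0], [0.133, 0.991, 0.0], [0.0, 0.0, -1.0]]
ft_force: [-0.2, -0.3, -2.4]
width: 0.126
grasp_force: 30.0
```

```bash
python3 - <<'E'
from fit import *
x=fromdeck(.0097,.034); delta(*x,.0455,DY+np.pi)
E
```

```text
tilt [-0.02  0.01] pos [ 0.5812 -0.1627  0.0547] yaw 3.008 q6 -102.4 t 24.9833 w 1.18 g 29.991034269332886 F [-0.2 -0.3 -2.4]
turn 0.0 alt -3.141 shift cm [-0.11  0.    0.92]
```

Request:
{"method": "play_rows", "body": {
  "commands": [
    [-0.1, 0, 0.2, 0, 0, 0, 0],
    [0, 0, 0.2, 0, 0, 0, 0],
    [0, 0, 0.2, 0, 0, 0, 0],
    [0, 0, 0.15, 0, 0, 0, 0],
    [0, 0, 0.15, 0, 0, 0, 0],
    [0, 0, 0, 0, 0, 0, 0],
    [0, 0, 0, 0, 0, 0, 0]
  ]
}}

```text
time_s: 25.57
tool_pos: [0.5825, -0.1629, 0.0456]
eef_rot: [[-0.991, 0.133, -0.0], [0.133, 0.991, 0.0], [0.0, 0.0, -1.0]]
ft_force: [0.2, -0.4, -2.4]
width: 0.124
grasp_force: 30.0
```

Request:
{"method": "play_rows", "body": {
  "commands": [
    [0, 0, 0, 0, 0, 0, 3],
    [0, 0, 0, 0, 0, 0, 3],
    [0, 0, 0, 0, 0, 0, 3],
    [0, 0, 0, 0, 0, 0, 3],
    [0, 0, -1, 0, 0, 0, 3],
    [0, 0, -2, 0, 0, 0, 3],
    [0, 0, -3, 0, 0, 0, 3],
    [0, 0, -3, 0, 0, 0, 3],
    [0, 0, -3, 0, 0, 0, 5],
    [0, 0, -2, 0, 0, 0, 5],
    [0, 0, 0, 0, 0, 0, 5],
    [0, 0, 0, 0, 0, 0, 5]
  ]
}}

```text
time_s: 26.57
tool_pos: [0.5829, -0.163, 0.1872]
eef_rot: [[-0.991, 0.133, 0.002], [0.133, 0.991, -0.001], [-0.002, -0.001, -1.0]]
ft_force: [0.0, -0.7, -1.0]
width: 0.524
grasp_force: 0.0
```

```bash
python3 - <<'E'
from fit import *
T,S=findh()
delta(.606,.2915,.15,3.013)
E
```

```text
A [ 0.606   0.2917 -0.0001  3.0121] 1.15
tilt [-0.07  0.03] pos [ 0.582  -0.1627  0.185 ] yaw 3.008 q6 -102.4 t 26.6667 w 4.98 g 0.0 F [-0.6 -0.  -0.5]
turn -0.005 alt 3.137 shift cm [ 3.44 45.35  3.5 ]
```

Request:
{"method": "play_rows", "body": {
  "commands": [
    [0.2, 2.52, 0, 0, 0, 0, 5],
    [0.2, 2.52, 0, 0, 0, 0, 5],
    [0.2, 2.52, 0, 0, 0, 0, 5],
    [0.2, 2.52, 0, 0, 0, 0, 5],
    [0.2, 2.52, 0, 0, 0, 0, 5],
    [0.2, 2.52, 0, 0, 0, 0, 5],
    [0.2, 2.52, 0, 0, 0, 0, 5],
    [0.2, 2.52, 0, 0, 0, 0, 5],
    [0.2, 2.52, 0, 0, 0, 0, 5],
    [0.2, 2.52, 0, 0, 0, 0, 5],
    [0.2, 2.52, 0, 0, 0, 0, 5],
    [0.2, 2.52, 0, 0, 0, 0, 5],
    [0.2, 2.52, 0, 0, 0, 0, 5],
    [0.2, 2.52, 0, 0, 0, 0, 5],
    [0.2, 2.52, 0, 0, 0, 0, 5],
    [0.2, 2.52, 0, 0, 0, 0, 5],
    [0.2, 2.52, 0, 0, 0, 0, 5],
    [0.04, 2.5, 0, 0, 0, 0, 5],
    [0, 0, 0, 0, 0, 0, 5],
    [0, 0, 0, 0, 0, 0, 5]
  ]
}}

```text
time_s: 28.33
tool_pos: [0.6079, 0.2917, 0.184]
eef_rot: [[-0.991, 0.131, -0.002], [0.131, 0.991, -0.001], [0.002, -0.001, -1.0]]
ft_force: [0.1, 0.6, -0.2]
width: 0.537
grasp_force: 0.0
```

Request:
{"method": "play_rows", "body": {
  "commands": [
    [0, 0, 0, 0, 0, 0, 5],
    [0, 0, 0, 0, 0, 0, 5]
  ]
}}

```text
time_s: 28.5
tool_pos: [0.6086, 0.2899, 0.1852]
eef_rot: [[-0.991, 0.134, -0.001], [0.134, 0.991, -0.001], [0.001, -0.001, -1.0]]
ft_force: [-0.3, -0.0, -0.2]
width: 0.541
grasp_force: 0.0
```

```bash
python3 - <<'E'
from fit import *
S=snap('scene'); hs=hulls(S,(320,190,440,300),190)
print([(h.mean(0),cv2.contourArea(np.float32(h))) for h in hs])
for h in hs:
    if np.linalg.norm(h.mean(0)-[394,264])<20: print(hfit([(S,h)],[.606,.2917,0,3.012],0.))
delta(.606,.2917,.0345,3.012)
E
```

```text
[(array([393.8641, 263.875 ]), 514.375)]
(array([0.6009, 0.2922, 0.    , 3.0048]), np.float64(1.3376144304127002))
tilt [-0.04 -0.02] pos [0.6087 0.29   0.1854] yaw 3.007 q6 -60.8 t 28.55 w 5.02 g 0.0 F [-0.2 -0.3  0.8]
turn -0.005 alt 3.137 shift cm [ 0.29  0.14 15.09]
```

A is undisturbed, so I pick it.

Request:
{"method": "play_rows", "body": {
  "commands": [
    [0.3, 0.14, 2, 0, 0, -0.005, 5],
    [0, 0, 3, 0, 0, 0, 5],
    [0, 0, 3, 0, 0, 0, 5],
    [0, 0, 3, 0, 0, 0, 5],
    [0, 0, 2, 0, 0, 0, 5],
    [0, 0, 1.3, 0, 0, 0, 5],
    [0, 0, 0.7, 0, 0, 0, 5],
    [0, 0, 0, 0, 0, 0, 5],
    [0, 0, 0, 0, 0, 0, 5],
    [0, 0, 0, 0, 0, 0, 0],
    [0, 0, 0, 0, 0, 0, 0],
    [0, 0, 0, 0, 0, 0, 0],
    [0, 0, 0, 0, 0, 0, 0],
    [0, 0, 0, 0, 0, 0, 0],
    [0, 0, 0, 0, 0, 0, 0],
    [0, 0, 0, 0, 0, 0, 0],
    [0, 0, 0, 0, 0, 0, 0]
  ],
  "squeeze": 30
}}

```text
time_s: 29.97
tool_pos: [0.6059, 0.2928, 0.0359]
eef_rot: [[-0.992, 0.128, 0.0], [0.128, 0.992, -0.0], [-0.0, -0.0, -1.0]]
ft_force: [0.0, -1.8, 1.5]
width: 0.129
grasp_force: 30.0
```

Request:
{"method": "play_rows", "body": {
  "commands": [
    [0, 0, -1.5, 0, 0, 0, 0],
    [0, 0, -2.5, 0, 0, 0, 0],
    [0, 0, -2.5, 0, 0, 0, 0],
    [0, 0, -2.5, 0, 0, 0, 0],
    [0, 0, -1, 0, 0, 0, 0],
    [0, 0, 0, 0, 0, 0, 0],
    [0, 0, 0, 0, 0, 0, 0]
  ]
}}

```text
time_s: 30.55
tool_pos: [0.6056, 0.2928, 0.1355]
eef_rot: [[-0.992, 0.128, -0.0], [0.128, 0.992, -0.0], [0.0, -0.0, -1.0]]
ft_force: [0.1, 0.0, -2.7]
width: 0.125
grasp_force: 30.0
```

```bash
python3 - <<'E'
from fit import *
S=snap('scene'); hs=hulls(S,(320,190,440,300),190)
print([(h.mean(0),cv2.contourArea(np.float32(h))) for h in hs])
delta(*fromdeck(-.06,.102),.13,DY)
E
```

```text
[]
tilt [-0.1  -0.04] pos [0.6052 0.2926 0.1344] yaw 3.013 q6 -60.8 t 30.6 w 1.19 g 29.994631111621857 F [ 0.4 -0.2 -2.5]
turn 0.005 alt -3.136 shift cm [  3.18 -38.64   0.44]
```

Request:
{"method": "play_rows", "body": {
  "commands": [
    [0, 0, 0, 0, 0, 0.1165, 0],
    [0, 0, 0, 0, 0, 0.1165, 0],
    [0, 0, 0, 0, 0, 0.1165, 0],
    [0, 0, 0, 0, 0, 0.1165, 0],
    [0, 0, 0, 0, 0, 0.1165, 0],
    [0, 0, 0, 0, 0, 0.1165, 0],
    [0, 0, 0, 0, 0, 0.1165, 0],
    [0, 0, 0, 0, 0, 0.1165, 0],
    [0, 0, 0, 0, 0, 0.1165, 0],
    [0, 0, 0, 0, 0, 0.1165, 0],
    [0, 0, 0, 0, 0, 0.1165, 0],
    [0, 0, 0, 0, 0, 0.1165, 0],
    [0, 0, 0, 0, 0, 0.1165, 0],
    [0, 0, 0, 0, 0, 0.1165, 0]
  ]
}}

```text
time_s: 31.77
tool_pos: [0.605, 0.2925, 0.1336]
eef_rot: [[0.193, 0.981, -0.003], [0.981, -0.193, -0.001], [-0.002, -0.003, -1.0]]
ft_force: [-0.8, -0.1, -1.1]
width: 0.128
grasp_force: 30.0
```

Request:
{"method": "play_rows", "body": {
  "commands": [
    [0, 0, 0, 0, 0, 0.1165, 0],
    [0, 0, 0, 0, 0, 0.1165, 0],
    [0, 0, 0, 0, 0, 0.1165, 0],
    [0, 0, 0, 0, 0, 0.1165, 0],
    [0, 0, 0, 0, 0, 0.1165, 0],
    [0, 0, 0, 0, 0, 0.1165, 0],
    [0, 0, 0, 0, 0, 0.1165, 0],
    [0, 0, 0, 0, 0, 0.1165, 0],
    [0, 0, 0, 0, 0, 0.1165, 0],
    [0, 0, 0, 0, 0, 0.1165, 0],
    [0, 0, 0, 0, 0, 0.1165, 0],
    [0, 0, 0, 0, 0, 0.1165, 0],
    [0, 0, 0, 0, 0, 0.1165, 0],
    [0, 0, 0, 0, 0, 0, 0]
  ]
}}

```text
time_s: 32.93
tool_pos: [0.605, 0.2925, 0.1337]
eef_rot: [[0.991, -0.137, -0.003], [-0.137, -0.991, -0.001], [-0.003, 0.002, -1.0]]
ft_force: [-0.1, -0.4, -1.8]
width: 0.128
grasp_force: 30.0
```

Request:
{"method": "play_rows", "body": {
  "commands": [
    [-0.2, 2.41, 0, 0, 0, 0, 0],
    [-0.2, 2.41, 0, 0, 0, 0, 0],
    [-0.2, 2.41, 0, 0, 0, 0, 0],
    [-0.2, 2.41, 0, 0, 0, 0, 0],
    [-0.2, 2.41, 0, 0, 0, 0, 0],
    [-0.2, 2.41, 0, 0, 0, 0, 0],
    [-0.2, 2.41, 0, 0, 0, 0, 0],
    [-0.2, 2.41, 0, 0, 0, 0, 0],
    [-0.2, 2.41, 0, 0, 0, 0, 0],
    [-0.2, 2.41, 0, 0, 0, 0, 0],
    [-0.2, 2.41, 0, 0, 0, 0, 0],
    [-0.2, 2.41, 0, 0, 0, 0, 0],
    [-0.2, 2.41, 0, 0, 0, 0, 0],
    [-0.2, 2.41, 0, 0, 0, 0, 0],
    [-0.2, 2.41, 0, 0, 0, 0, 0],
    [-0.18, 2.41, 0, 0, 0, 0, 0],
    [0, 0, 0, 0, 0, 0, 0],
    [0, 0, 0, 0, 0, 0, 0],
    [0, 0, 0, 0, 0, 0, 0]
  ]
}}

```text
time_s: 34.52
tool_pos: [0.5233, -0.0847, 0.1351]
eef_rot: [[0.992, -0.13, -0.001], [-0.13, -0.992, 0.0], [-0.001, -0.0, -1.0]]
ft_force: [0.1, -0.2, -2.0]
width: 0.127
grasp_force: 30.0
```

```bash
python3 - <<'E'
from fit import *
delta(*fromdeck(-.055,.102),.058,DY)
S=snap('scene');p=S['color'][165:265,190:320];cv2.imwrite('pics/s7.png',cv2.resize(p,(780,600),interpolation=cv2.INTER_CUBIC)[...,::-1])
E
```

```text
tilt [-0.06  0.03] pos [ 0.5233 -0.0847  0.1351] yaw -0.13 q6 83.2 t 34.5167 w 1.18 g 29.994606971740723 F [ 0.1 -0.2 -2. ]
turn 0.003 alt -3.138 shift cm [0.41 0.15 7.71]
```

View pics/s7.png

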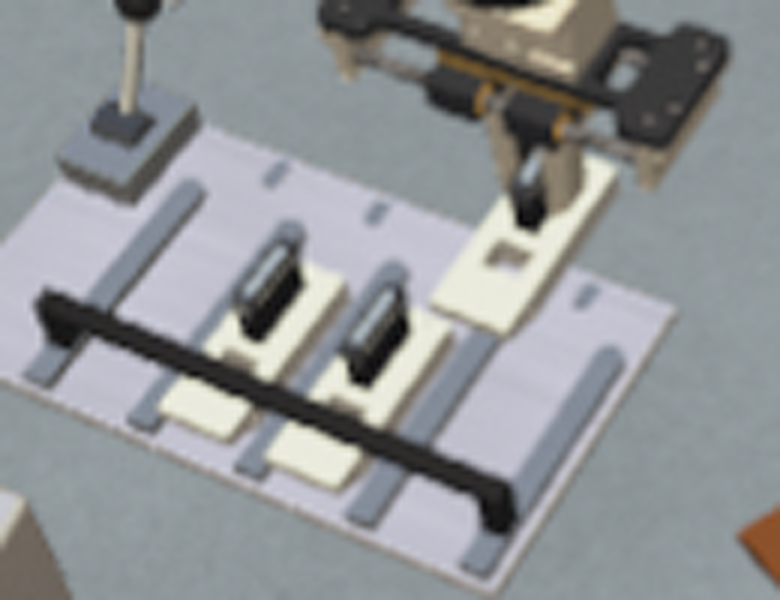

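B lies in lane 2 and C in lane 3, both alike. A hangs over lane 1, nose first. I lower it and slide it in.

Request:
{"method": "play_rows", "body": {
  "commands": [
    [0.41, 0.15, 2, 0, 0, 0.003, 0],
    [0, 0, 2, 0, 0, 0, 0],
    [0, 0, 1.6, 0, 0, 0, 0],
    [0, 0, 1.2, 0, 0, 0, 0],
    [0, 0, 0.8, 0, 0, 0, 0],
    [0, 0, 0, 0, 0, 0, 0],
    [0, 0, 0, 0, 0, 0, 0],
    [0, 0, 0, 0, 0, 0, 0]
  ]
}}

```text
time_s: 35.23
tool_pos: [0.528, -0.0872, 0.0605]
eef_rot: [[0.991, -0.134, 0.001], [-0.134, -0.991, -0.0], [0.001, 0.0, -1.0]]
ft_force: [-0.2, -0.6, -2.4]
width: 0.125
grasp_force: 30.0
```

```bash
python3 - <<'E'
from fit import *
delta(*fromdeck(.0105,.102),.0563,DY)
E
```

```text
tilt [ 0.07 -0.02] pos [ 0.528  -0.0872  0.0605] yaw -0.135 q6 83.4 t 35.2333 w 1.16 g 29.99462217092514 F [-0.2 -0.6 -2.4]
turn -0.001 alt 3.14 shift cm [ 6.47 -0.03  0.42]
```

Request:
{"method": "play_rows", "body": {
  "commands": [
    [0, -0.03, 0.4, 0, 0, 0, 0],
    [0.7, 0, 0, 0, 0, 0, 0],
    [0.7, 0, 0, 0, 0, 0, 0],
    [0.7, 0, 0, 0, 0, 0, 0],
    [0.7, 0, 0, 0, 0, 0, 0],
    [0.7, 0, 0, 0, 0, 0, 0],
    [0.7, 0, 0, 0, 0, 0, 0],
    [0.7, 0, 0, 0, 0, 0, 0],
    [0.7, 0, 0, 0, 0, 0, 0],
    [0.5, 0, 0, 0, 0, 0, 0],
    [0.37, 0, 0, 0, 0, 0, 0],
    [0, 0, 0, 0, 0, 0, 0],
    [0, 0, 0, 0, 0, 0, 0],
    [0, 0, 0, 0, 0, 0, 0]
  ]
}}

```text
time_s: 36.4
tool_pos: [0.5912, -0.0956, 0.0556]
eef_rot: [[0.991, -0.135, -0.0], [-0.135, -0.991, 0.0], [-0.0, -0.0, -1.0]]
ft_force: [-0.1, -0.0, -2.1]
width: 0.127
grasp_force: 30.0
```

```bash
python3 - <<'E'
from fit import *
delta(*fromdeck(.0105,.102),.0463,DY)
E
```

```text
tilt [-0.03  0.01] pos [ 0.5912 -0.0956  0.0556] yaw -0.135 q6 84.1 t 36.4 w 1.18 g 29.99450147151947 F [-0.1 -0.  -2.1]
turn -0.002 alt 3.14 shift cm [ 0.09 -0.02  0.93]
```

Request:
{"method": "play_rows", "body": {
  "commands": [
    [0.1, 0, 0.2, 0, 0, 0, 0],
    [0, 0, 0.2, 0, 0, 0, 0],
    [0, 0, 0.2, 0, 0, 0, 0],
    [0, 0, 0.15, 0, 0, 0, 0],
    [0, 0, 0.15, 0, 0, 0, 0],
    [0, 0, 0, 0, 0, 0, 0],
    [0, 0, 0, 0, 0, 0, 0]
  ]
}}

```text
time_s: 36.98
tool_pos: [0.5925, -0.0958, 0.0466]
eef_rot: [[0.991, -0.135, -0.0], [-0.135, -0.991, 0.0], [-0.0, -0.0, -1.0]]
ft_force: [0.5, 0.2, -2.8]
width: 0.125
grasp_force: 30.0
```

Request:
{"method": "play_rows", "body": {
  "commands": [
    [0, 0, 0, 0, 0, 0, 3],
    [0, 0, 0, 0, 0, 0, 3],
    [0, 0, 0, 0, 0, 0, 3],
    [0, 0, 0, 0, 0, 0, 3],
    [0, 0, -1, 0, 0, 0, 3],
    [0, 0, -2, 0, 0, 0, 3],
    [0, 0, -3, 0, 0, 0, 3],
    [0, 0, -3, 0, 0, 0, 3],
    [0, 0, -3, 0, 0, 0, 3],
    [0, 0, -2, 0, 0, 0, 0],
    [0, 0, 0, 0, 0, 0, 0],
    [0, 0, 0, 0, 0, 0, 0]
  ]
}}

```text
time_s: 37.98
tool_pos: [0.5929, -0.0959, 0.1882]
eef_rot: [[0.991, -0.135, 0.002], [-0.135, -0.991, -0.001], [0.003, 0.0, -1.0]]
ft_force: [-0.2, -0.6, -0.5]
width: 0.159
grasp_force: 0.0
```

```bash
python3 - <<'E'
from fit import *
# approach: front of ball at unlocked end: ball deck x=-.100 -> tool at -.135
delta(*fromdeck(-.140,-.185),.185,DY)
print('b at lever low:',fromdeck(-.140,-.185))
E
```

```text
tilt [ 0.14 -0.03] pos [ 0.5929 -0.0959  0.1882] yaw -0.135 q6 84.1 t 37.9833 w 1.47 g 0.0 F [-0.2 -0.6 -0.5]
turn -0.002 alt 3.14 shift cm [-15.14  28.68   0.32]
b at lever low: [ 0.4047 -0.3599]
```

Request:
{"method": "play_rows", "body": {
  "commands": [
    [-1.01, 1.91, 0, 0, 0, 0, 0],
    [-1.01, 1.91, 0, 0, 0, 0, 0],
    [-1.01, 1.91, 0, 0, 0, 0, 0],
    [-1.01, 1.91, 0, 0, 0, 0, 0],
    [-1.01, 1.91, 0, 0, 0, 0, 0],
    [-1.01, 1.91, 0, 0, 0, 0, 0],
    [-1.01, 1.91, 0, 0, 0, 0, 0],
    [-1.01, 1.91, 0, 0, 0, 0, 0],
    [-1.01, 1.91, 0, 0, 0, 0, 0],
    [-1.01, 1.91, 0, 0, 0, 0, 0],
    [-1.01, 1.91, 0, 0, 0, 0, 0],
    [-1.01, 1.91, 0, 0, 0, 0, 0],
    [-1.01, 1.91, 0, 0, 0, 0, 0],
    [-1.01, 1.91, 0, 0, 0, 0, 0],
    [-1.01, 1.91, 0, 0, 0, 0, 0],
    [0, 0, 0, 0, 0, 0, 0],
    [0, 0, 0, 0, 0, 0, 0],
    [0, 0, 0, 0, 0, 0, 0]
  ]
}}

```text
time_s: 39.48
tool_pos: [0.4038, -0.3586, 0.186]
eef_rot: [[0.991, -0.135, -0.001], [-0.135, -0.991, 0.001], [-0.001, -0.001, -1.0]]
ft_force: [-1.1, -0.8, 0.3]
width: 0.004
grasp_force: 0.0
```

```bash
python3 - <<'E'
from fit import *
delta(*fromdeck(-.140,-.185),.098,DY)
S=snap('scene');T=snap('top')
p=S['color'][185:260,195:295].copy()
q=T['color'][130:205,350:450].copy()
k=cv2.INTER_CUBIC
def ov(C,img,x0,y0,s,h,w):
    im=cv2.resize(img,(w,h),interpolation=k)
    for y in(.102,.034,-.034):
        for zz in (.03,):
            P=[(proj(C,[*fromdeck(.0105+a,y+b),zz])-[x0,y0]+.5)*s for a,b in((-.0355,-.022),(.0795,-.022),(.0795,.022),(-.0355,.022))]
            cv2.polylines(im,[np.int32(np.round(P))],True,(255,0,0),1)
        P=[(proj(C,[*fromdeck(.0105+a,y),.066])-[x0,y0]+.5)*s for a in(-.022,.022)]
        cv2.polylines(im,[np.int32(np.round(P))],True,(0,255,0),1)
    return im
a=ov(S,p,195,185,4,300,400);b=ov(T,q,350,130,4,300,400)
a2=cv2.resize(p,(400,300),interpolation=k);b2=cv2.resize(q,(400,300),interpolation=k)
cv2.imwrite('pics/s8.png',np.vstack([np.hstack([a,b]),np.hstack([a2,b2])])[...,::-1])
E
```

```text
tilt [-0.05  0.07] pos [ 0.4038 -0.3586  0.186 ] yaw -0.135 q6 51.2 t 39.4833 w 0.04 g 0.0 F [-1.1 -0.8  0.3]
turn -0.002 alt 3.14 shift cm [0.11 0.12 8.8 ]
```

View pics/s8.png

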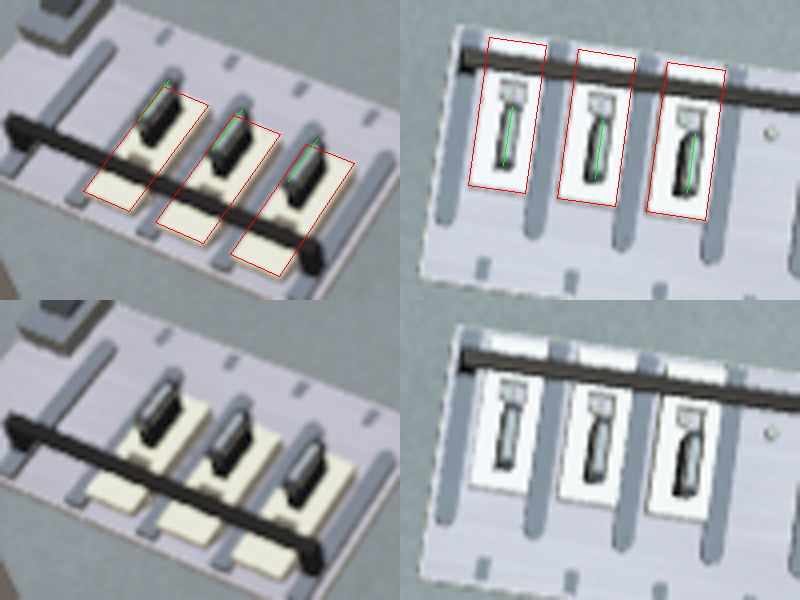

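All three overlays match the home pose in both views: bases within about a pixel, flat, holes on pins. Now I push the lever back over.

Request:
{"method": "play_rows", "body": {
  "commands": [
    [0, 0.1, 2.5, 0, 0, 0, 0],
    [0, 0, 2.5, 0, 0, 0, 0],
    [0, 0, 2.2, 0, 0, 0, 0],
    [0, 0, 1.6, 0, 0, 0, 0],
    [0, 0, 0, 0, 0, 0, 0],
    [0, 0, 0, 0, 0, 0, 0],
    [1, 0, 0, 0, 0, 0, 0],
    [1, 0, 0, 0, 0, 0, 0],
    [1, 0, 0, 0, 0, 0, 0],
    [1, 0, 0, 0, 0, 0, 0],
    [1, 0, 0, 0, 0, 0, 0],
    [1, 0, 0, 0, 0, 0, 0],
    [1, 0, 0, 0, 0, 0, 0],
    [1, 0, 0, 0, 0, 0, 0],
    [0.7, 0, 0, 0, 0, 0, 0],
    [0.4, 0, 0, 0, 0, 0, 0],
    [0.2, 0, 0, 0, 0, 0, 0],
    [0, 0, 0, 0, 0, 0, 0],
    [0, 0, 0, 0, 0, 0, 0]
  ]
}}

```text
time_s: 41.17
tool_pos: [0.4957, -0.3728, 0.0988]
eef_rot: [[0.991, -0.135, 0.0], [-0.135, -0.991, -0.0], [0.0, 0.0, -1.0]]
ft_force: [-0.4, -0.0, -0.2]
width: 0.003
grasp_force: 0.0
```

Request:
{"method": "play_rows", "body": {
  "commands": [
    [0.2, 0, 0, 0, 0, 0, 0],
    [0.1, 0, 0, 0, 0, 0, 0],
    [0.1, 0, 0, 0, 0, 0, 0],
    [0, 0, 0, 0, 0, 0, 0]
  ]
}}

```text
time_s: 41.5
tool_pos: [0.4985, -0.3732, 0.0986]
eef_rot: [[0.991, -0.135, -0.003], [-0.135, -0.991, 0.001], [-0.003, -0.001, -1.0]]
ft_force: [-7.2, 1.1, 3.7]
width: 0.005
grasp_force: 4.1
```

Request:
{"method": "play_rows", "body": {
  "commands": [
    [0.1, 0, 0, 0, 0, 0, 0],
    [0.1, 0, 0, 0, 0, 0, 0],
    [0, 0, 0, 0, 0, 0, 0]
  ]
}}

```text
time_s: 41.75
tool_pos: [0.499, -0.3732, 0.0985]
eef_rot: [[0.991, -0.135, -0.006], [-0.135, -0.991, 0.002], [-0.007, -0.002, -1.0]]
ft_force: [-17.6, 0.3, 9.1]
width: 0.004
grasp_force: 8.8
```

Request:
{"method": "play_rows", "body": {
  "commands": [
    [-1, 0, 0, 0, 0, 0, 0],
    [-2, 0, 0, 0, 0, 0, 0],
    [-2, 0, -1.5, 0, 0, 0, 0],
    [-2, 0, -2.5, 0, 0, 0, 0],
    [-2, 0, -3, 0, 0, 0, 0],
    [-1, 0, -3, 0, 0, 0, 0],
    [0, 0, 0, 0, 0, 0, 0],
    [0, 0, 0, 0, 0, 0, 0]
  ]
}}

```text
time_s: 42.42
tool_pos: [0.403, -0.3608, 0.2004]
eef_rot: [[0.991, -0.135, 0.003], [-0.135, -0.991, -0.003], [0.003, 0.002, -1.0]]
ft_force: [0.1, 0.6, -0.6]
width: 0.008
grasp_force: 0.0
```

```bash
python3 - <<'E'
from fit import *
T=snap('top');S=snap('scene')
a=T['color'][125:245,190:500];a=cv2.resize(a,(775,300),interpolation=cv2.INTER_CUBIC)
b=S['color'][165:285,170:450];b=cv2.resize(b,(775,300),interpolation=cv2.INTER_CUBIC)
cv2.imwrite('pics/s9.png',np.vstack([a,b])[...,::-1])
E
```

```text
(no output)
```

View pics/s9.png

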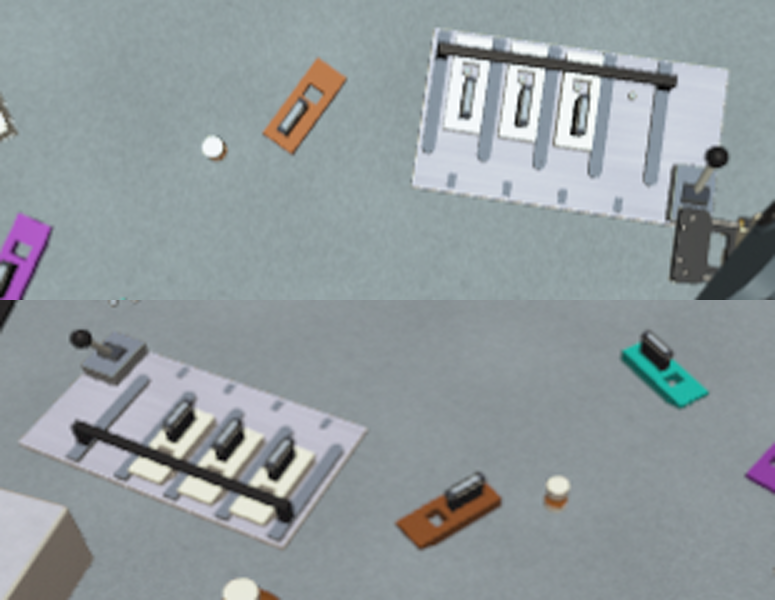

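The lever is fully over, away from the robot (ball at top crop 716,157). Three holders are home in lanes 1 to 3, no other white holder is in view, and the robot is clear.

```bash
python3 -c "
from cell import bot
print(bot.job_done())"
```

```text
the job is handed in; nothing more can be done
None
```

I unlocked the deck, loaded the three white holders nose first into lanes 1, 2 and 3 so they lie flat over their pins, locked the deck again and handed the job in at about 42 s; the call returned no verdict.

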